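# Bring the swab jar to the front of the supply carousel and hold it there

## Robot

A 6-joint arm with a two-finger parallel gripper is mounted at the origin on the work surface. World frame = base frame: x ahead of the robot, y to its left, z up, the work surface at z = 0. Lengths are in mm, angles in rad, forces in N, time in s.
With the tool pointing down it reaches from about 350 to 850 mm from the base axis. Payload 8.1 kg.
Tool frame: the origin (TCP) lies at the very end of the fingers, on their centre line; the grasp point (between the pads) lies 19 mm behind it; z points along the fingers, y is the direction in which the jaws open and shut (so a half turn about z gives the same grasp; the last joint's range is limited). The gripper opens to 85 mm and grips with 20 to 120 N. Pads are 22 mm wide; open, the fingers measure 114 mm over their backs; the gripper's body (76 mm by 85 mm) begins 54 mm behind the grasp point. The pads swing forward as they close: fully open they stand 13 mm farther back than shut.
Start: joints at [-1.351, 0.13, 1.488, -0, 1.523, -0.085], TCP at [180.082, -572.342, 231.292] pointing down, gripper open.
Joint ranges: [-2.96, 2.96], [-0.89, 2.26], [0.02, 2.5], [-1.34, 4.48], [0, 2.73], [-2.66, 2.66]. Speed limits (rad/s): [2.39, 2.39, 2.79, 3.14, 3.14, 3.14].

## Interface

Orientations are given as a rotation vector (axis times angle).
In Python, from plant import ctrl gives the robot as it stands.
- The arm moves only by the shell command python3 -m inch 'ROWS' [FORCE]. ROWS is JSON, a list of rows, each an object of numbers: "tx", "ty", "tz": the shift along the tool's x, y, z in m; "yaw": the turn about the tool's z in rad; "fingers": the finger opening in m, from 0 to 0.0854. A call has 1 to 5 rows; each row is the pose to reach, as a shift and turn from the pose commanded when the call began, along the tool's axes at that moment; what a row does not reach only later rows make up. A row lasts 1/10 s, in which the tool goes at most 50 mm and 8.59 degrees, less where a joint would pass 70% of its speed; a pose out of reach is approached as far as the arm can. A call with a gripper value outside its range is refused whole. The fingers move at their own pace and stop on an object; FORCE is the grip in N (left out, the last holds). Time passes only in rows, so rows that repeat a pose let the fingers close. It gives the time, the measured TCP pose, the force and the opening at its end, in the units of the state.
- ctrl.get_obs(): the state, without advancing time (a new reading comes with each control period).
- ctrl.get_image(name): name is "scene" or "top" or "wrist"; returns (picture, depth): 420x560x3 uint8, red, green, blue; 420x560 float32, mm along the optical axis (not along the pixel's ray), 0 where there is no reading.
- ctrl.calibration(name): a dict with "fx", "fy", "cx", "cy" (pixels), "position" and "orientation" of the camera in the world; the wrist camera has in their place "hand_eye" (4x4, takes a point from camera to tool coordinates, whose origin is the TCP and whose axes are the flange's). Camera axes: x right, y down, z forward; pixel columns grow to the right and rows downward; lengths in mm; the calibration is good to about 2 mm. A picture is of the moment at which its call begins: read the wrist's pose just before it. calibration takes no time and is no camera call.
- ctrl.finish_job(): hands the job in, once; it reports no verdict.
Trained networks look in the newest picture that a camera, given by its name, has taken for a name from the list of things; names that differ only in an ending like _2 or _b are one class to them, and where a whole thing is asked for, a point or a joint stands for the part that bears it (a point fixed in the world has none). Each returns a list of dicts, best first, with "p" (0 to 1); they miss things now and then, are a little off and sometimes report something else, mostly with a low value. They report only what shows in the picture. A call takes as long as a camera call. They do not tell look-alikes from the thing itself.
- ctrl.look_for(thing, camera): "location" ([x, y, z] in mm, in world coordinates, good to about 4 mm: the middle of the surface that is visible of it).
- ctrl.tip_of(thing, camera): "location" ([x, y, z] in mm, in world coordinates, good to about 4 mm: a listed point, or the origin of a listed thing).
The state is a dict: "time_s": time; "q": joint angles; "qvel": joint speeds; "joint_efforts": joint torques, N m; "position": TCP position; "eef_rot": TCP orientation; "wrist_force": force on the tool from outside, world axes, zero at the start; "ft_torque": the same for the moment, N m; "opening": finger opening in mm.
Only numpy, scipy, OpenCV 4.12 (cv2) and the standard library are available. Lean on these libraries where they do the work, as an engineer would, in place of code of your own. Each camera call takes 0.05 s, during which the arm holds its last target.

## Task

Turn the supply carousel until the open jar of cotton swabs is at the front, in line with the finger notch in the tray's front edge, and hold the carousel still there by its carry handle, so that the nurse can draw a swab with one hand. Finish while still gripping the handle: do not let go at the end. Keep all the containers upright in their pockets and leave everything else on the tray and the desk where it is.

Things in the scene. Friction and masses are not known exactly. Their poses are not given: they have to be found in the camera images.
- tray: Fixed stainless steel desk tray, 320 mm (x) by 440 mm (y), sheet 4 mm, low rim 26 mm high. The carousel stands at its middle. Origin at the centre of its underside; its own -x points to its front long edge, the one nearest the robot, whose rim has a 90 mm wide finger notch in the middle.
- tray_front (a point): The front place: the point straight in front of the carousel's axis, towards the finger notch, 95 mm from the axis, at the height of the pocket floors. It does not turn with the carousel. When a container stands here it is at the front.
- tray_notch (a point): Middle of the finger notch in the tray's front rim, on the tray's sheet.
- carousel_base: Round grey foot of the carousel, 196 mm across, fixed to the tray; its origin lies on the carousel's axis, 4 mm above the desk. Above it turns the white round turntable, 286 mm across, upper face 34 mm above the desk, with five round pockets (65 mm wide, rims 28 mm high) evenly spaced on a circle of 95 mm radius and a grey column in the middle that carries the handle.
- carousel: The part that turns: turntable, column and handle in one. Origin on the axis, 20 mm above the desk, z up; its yaw is that of the handle. It turns without stops on a ball bearing, easily (about 0.012 N m of friction), and coasts on when pushed; nothing drives it. The grey carry handle on the column is an upright closed loop, 94 mm wide along x, 18 mm thick along y, 180 to 247 mm above the desk.
- handle_grip (a point): Middle of the handle's top bar, on the carousel's axis, 240 mm above the desk: the bar is 94 mm long along this point's x, 18 mm thick along its y and 14 mm high; below it the loop has an opening 70 mm wide and 41 mm high for the fingertips. Turns with the carousel. It stands above all the containers (tallest 166 mm above the desk), so a gripper fits round it from above at any angle.
- jar_swabs: The swab jar: the one open container, a clear cylinder 78 mm high with 19 thin wooden cotton swabs standing in it, white tips up, to about 130 mm. At the start it is never in the pocket nearest the front. Loose, stands in one of the carousel's five pockets; which one varies. Foot 62 mm across. Origin at the centre of its underside, z up.
- jar_tub: Bystander: white lidded wipes tub 100 mm high. At the start it is the container nearest the front. Loose, stands in one of the carousel's five pockets. Foot 62 mm across. Origin at the centre of its underside, z up.
- jar_squat: Bystander: low white jar with a flat steel lid, 58 mm high. Loose, stands in one of the carousel's five pockets; which one varies. Foot 62 mm across. Origin at the centre of its underside, z up.
- jar_pump: Bystander: white pump-top bottle, 132 mm high. Loose, stands in one of the carousel's five pockets; which one varies. Foot 62 mm across. Origin at the centre of its underside, z up.
- jar_amber: Bystander: amber bottle with a white cap, 108 mm high. Loose, stands in one of the carousel's five pockets; which one varies. Foot 62 mm across. Origin at the centre of its underside, z up.
- tape_roll: Bystander: loose roll of paper tape lying flat on the left part of the tray, 64 mm across, 25 mm high. Origin at the centre of its underside, z up.
- vial_box: Bystander: loose small carton on the right part of the tray, 60 by 50 by 45 mm. Origin at the centre of its underside, z up.
- rub_bottle: Bystander: loose white pump-top bottle on the desk at the left, 72 mm across, 182 mm high. Origin at the centre of its underside, z up.
Not all that is in view belongs to the job. Leave any green or yellow look-alike of the jar_swabs alone.

How it is judged:
By the outcome, as a careful person would: the job done as asked, in the order asked, and still so for the second after the job is handed in, while the arm keeps its last pose, push and grip.
It also fails if it takes over 58 s, if anything falls off the work surface, if the arm or the gripper's body presses on something with over 40 N, if the wrist force passes 120 N, or if a joint passes its speed limit or range.

## Working session

There is one attempt and no reset: what is moved stays moved. The work goes in short steps, Python scripts to look and compute and a shell command to move; the robot and the scene stay as the last step left them, time stands still between calls to the robot, and variables do not carry over. Pictures are saved under pics/ and viewed, and the job is handed in when it is done.

```bash
mkdir -p pics; ls; cat > h.py <<'E'
from plant import ctrl
import numpy as np, cv2
from scipy.spatial.transform import Rotation as R
def save(cam,fn):
    im,d=ctrl.get_image(cam); cv2.imwrite('pics/'+fn,im[:,:,::-1]); return im,d
E
python3 - <<'E'
from h import *
o=ctrl.get_obs(); print(o['time_s'],o['position'],o['eef_rot'],o['opening'])
save('top','top1.png'); 
for t in ['handle_grip','carousel_base','tray_front','tray_notch','jar_swabs','jar_tub','carousel']:
    print(t,[(np.round(x['location'],0),round(x['p'],2)) for x in ctrl.tip_of(t,'top')][:3])
save('scene','sc1.png')
print(ctrl.calibration('top')); print(ctrl.get_obs()['time_s'])
E
```

```text
pics
0.0 [ 179.95182413 -571.79514414  230.23127349] [-3.10332445e+00 -4.76655713e-01  1.93984805e-04] 85.30613018623373
handle_grip [(array([554.,   3., 241.]), 0.88)]
carousel_base [(array([556.,   7.,   3.]), 0.65)]
tray_front []
tray_notch [(array([398.,  28.,   5.]), 0.61)]
jar_swabs [(array([639.,  49.,  36.]), 0.93), (array([812., 234.,  -2.]), 0.91), (array([ 669., -330.,   -2.]), 0.86)]
jar_tub [(array([462.,  17.,  38.]), 0.82)]
carousel [(array([563.,   6.,  18.]), 0.57)]
{'fx': 540.665765055658, 'fy': 540.665765055658, 'cx': 285.92797148998295, 'cy': 205.0806756963463, 'position': array([ 291.74280888,   56.93499851, 1701.81037948]), 'orientation': array([-2.09271825,  2.13685222, -0.20593229])}
0.45
```

View pics/top1.png

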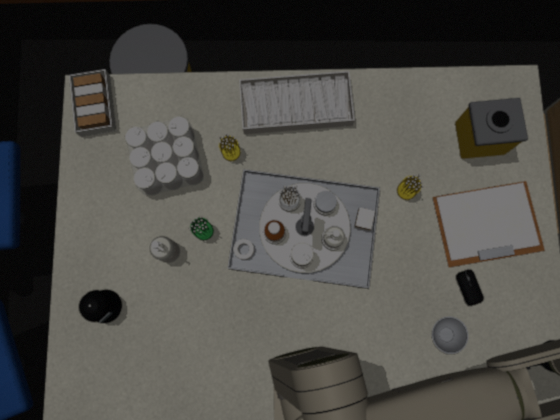

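View pics/sc1.png

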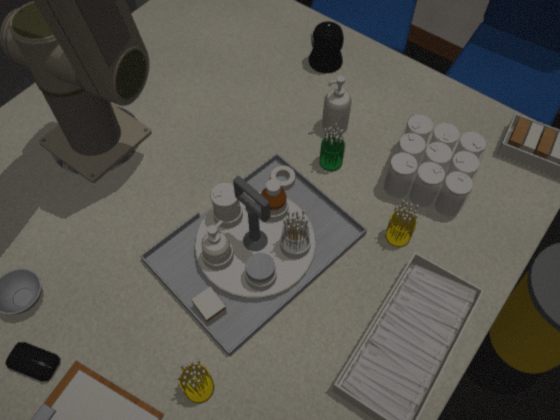

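The top view shows the swab jar at about (289,198) on the carousel, the tub at (302,257) at the front, and the tray slightly rotated. The green and yellow look-alikes stand off the tray. Next I measure the tray yaw, axis, handle yaw and jar bearing.

```bash
cat >> h.py <<'E'
def cloud(cam):
    c=ctrl.calibration(cam); im,d=ctrl.get_image(cam)
    v,u=np.mgrid[:420,:560]
    P=np.dstack([(u-c['cx'])/c['fx']*d,(v-c['cy'])/c['fy']*d,d])
    Rm=R.from_rotvec(c['orientation']).as_matrix()
    W=P@Rm.T+c['position']; W[d==0]=np.nan
    return im,W
def handle(W,c=(555,5)):
    m=(np.hypot(W[...,0]-c[0],W[...,1]-c[1])<70)&(W[...,2]>215)&(W[...,2]<262)
    p=W[m]; (cx,cy),(w,h),a=cv2.minAreaRect(p[:,:2].astype(np.float32))
    q=p[:,:2]-p[:,:2].mean(0); u,s,vt=np.linalg.svd(q,full_matrices=False)
    return len(p),(cx,cy,w,h,a),p.mean(0),np.degrees(np.arctan2(vt[0,1],vt[0,0]))
E
python3 - <<'E'
from h import *
im,W=cloud('top')
print('handle top',handle(W))
t={}
for k in ['handle_grip','carousel_base','carousel','tray_notch','tray','jar_swabs','jar_tub','jar_squat','jar_pump','jar_amber']:
    r=ctrl.tip_of(k,'top'); 
    r=[x for x in r if abs(x['location'][0]-555)<180 and abs(x['location'][1])<100]
    if r: print(k,np.round(r[0]['location'],1),round(r[0]['p'],2))
im2,W2=cloud('scene')
print('handle sc',handle(W2))
for k in ['handle_grip','carousel_base','carousel','tray_notch','tray_front','tray','jar_swabs','jar_tub','jar_squat','jar_pump','jar_amber']:
    r=ctrl.tip_of(k,'scene'); 
    r=[x for x in r if abs(x['location'][0]-555)<180 and abs(x['location'][1])<100]
    if r: print(k,np.round(r[0]['location'],1),round(r[0]['p'],2))
np.savez('w.npz',im=im,W=W,im2=im2,W2=W2)
crop=im[160:300,220:390]; cv2.imwrite('pics/crop.png',cv2.resize(crop[:,:,::-1],None,fx=4.5,fy=4.2,interpolation=cv2.INTER_CUBIC))
# rectified desk-height ortho (z=4 sheet / rim)
c=ctrl.calibration('top');Rm=R.from_rotvec(c['orientation']).as_matrix()
# turntable top circle: points z 28..40
m=(W[...,2]>28)&(W[...,2]<40)&(np.hypot(W[...,0]-555,W[...,1]-5)<160)
p=W[m][:,:2].astype(np.float32); print('disc',cv2.minEnclosingCircle(p),len(p), np.nanmedian(W[m][:,2]))
E
```

```text
handle top (227, (556.80908203125, 6.0175065994262695, 18.071481704711914, 94.45692443847656, 82.52300262451172), array([554.26768366,   6.48156493, 245.0397689 ]), np.float64(172.52095332215634))
handle_grip [556.2   3.1 242.3] 0.58
carousel_base [555.7   9.9  -0.7] 0.91
carousel [561.2   5.9  19.6] 0.77
tray_notch [397.5  26.3  11.9] 0.84
jar_swabs [642.5  47.2  34.8] 0.92
jar_tub [461.1  17.   37. ] 0.78
jar_squat [627.6 -57.9  33.4] 0.77
jar_pump [514.6 -81.2  33.7] 0.88
jar_amber [541.5  96.8  33. ] 0.59
handle sc (472, (559.6823120117188, 2.280893325805664, 19.379058837890625, 94.43640899658203, 82.97129821777344), array([ 5.63532863e+02, -2.34432905e-01,  2.41923806e+02]), np.float64(-6.878602865877349))
carousel_base [556.6   6.9   4.4] 0.68
carousel [558.6   3.9  27.4] 0.56
tray_notch [401.1  28.6   4.4] 0.8
tray [641.5  47.7  32.4] 0.24
jar_swabs [640.4  49.6  32.7] 0.69
jar_tub [462.1  16.4  32.7] 0.6
jar_squat [626.1 -60.5  32.1] 0.76
jar_pump [514.8 -79.9  33.1] 0.73
jar_amber [542.3  95.6  37. ] 0.86
disc ((561.8160400390625, -1.8016846179962158), 151.89370727539062) 3331 33.84242794017382
```

View pics/crop.png

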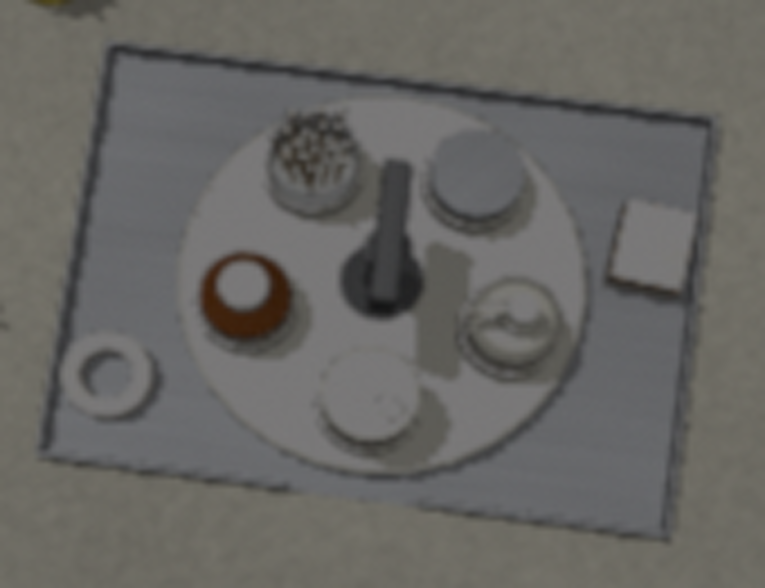

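```bash
python3 - <<'E'
from h import *
from scipy.optimize import least_squares
D=np.load('w.npz'); im=D['im']; W=D['W']; W2=D['W2']
top=dict(s=(642.5,47.2),q=(627.6,-57.9),p=(514.6,-81.2),t=(461.1,17),a=(541.5,96.8))
sc=dict(s=(640.4,49.6),q=(626.1,-60.5),p=(514.8,-79.9),t=(462.1,16.4),a=(542.3,95.6))
k=dict(s=0,q=-1,p=-2,t=-3,a=1)
for d in (top,sc,{n:np.mean([top[n],sc[n]],0) for n in k}):
    f=lambda v:np.concatenate([[v[0]+95*np.cos(v[2]+k[n]*2*np.pi/5)-d[n][0],v[1]+95*np.sin(v[2]+k[n]*2*np.pi/5)-d[n][1]] for n in k])
    r=least_squares(f,[556,5,.5]); print('axis,phase',r.x[:2],np.degrees(r.x[2]),'res',np.round(r.fun,1))
# tray sheet+rim cloud: rectangle fit
for n,w in(('top',W),('sc',W2)):
    cx,cy=557,4.5
    m=(w[...,2]>1.5)&(w[...,2]<45)&(np.abs(w[...,0]-cx)<240)&(np.abs(w[...,1]-cy)<260)
    m=m.astype(np.uint8)
    nl,l,st,_=cv2.connectedComponentsWithStats(m); i=l[210 if n=='top' else 240, 300 if n=='top' else 270]
    i=np.argmax(st[1:,4])+1
    p=w[l==i][:,:2].astype(np.float32); print(n,cv2.minAreaRect(p),st[i])
# edge lines at z=26 from the picture
c=ctrl.calibration('top');Rm=R.from_rotvec(c['orientation']).as_matrix()
def dep(u,v,z):
    ray=Rm@np.array([(u-c['cx'])/c['fx'],(v-c['cy'])/c['fy'],1]); return c['position']+ray*(z-c['position'][2])/ray[2]
C=[(110/4.5+220,47/4.2+160),(712/4.5+220,121/4.2+160),(668/4.5+220,540/4.2+160),(42/4.5+220,458/4.2+160)]
P=[dep(u,v,26)[:2] for u,v in C]; print(np.round(P,1),np.mean(P,0))
for i in range(4):
    e=P[(i+1)%4]-P[i]; print(np.linalg.norm(e),np.degrees(np.arctan2(e[1],e[0]))%90-90)
o=ctrl.get_obs(); print(o['q'],o['position'],R.from_rotvec(o['eef_rot']).as_matrix().round(3))
E
```

```text
axis,phase [557.46         4.37999997] 28.16659367297344 res [-1.3  2.  -1.6 -3.5  1.5  0.1  2.2  0.3 -0.8  1.1]
axis,phase [557.14         4.23999996] 28.128800435624047 res [ 0.5 -0.6 -0.5 -1.1  0.9 -1.3  0.9  0.8 -1.9  2.2]
axis,phase [557.3          4.30999998] 28.147769827863144 res [-0.4  0.7 -1.  -2.3  1.2 -0.6  1.6  0.6 -1.3  1.6]
top ((564.17138671875, 4.292938232421875), (465.4583435058594, 517.986083984375), 0.07817353308200836) [  222   154   166   146 11067]
sc ((550.9985961914062, 8.171966552734375), (479.4970397949219, 358.3600769042969), 82.10723114013672) [  136   150   231   209 15051]
[[ 742.8  191.8]
 [ 675.6 -233.1]
 [ 362.9 -186.3]
 [ 431.3  240.1]] [553.15433564   3.128472  ]
430.174387506396 -8.985424971272508
316.17734220804294 -8.512159384064802
431.84997189788265 -9.12001845908587
315.15349208862557 -8.815036286601241
[-1.35141887e+00  1.30396048e-01  1.48820344e+00  1.90834068e-05
  1.52304562e+00 -8.54200701e-02] [ 180.07371033 -572.32691973  231.29268763] [[ 0.954  0.3    0.   ]
 [ 0.3   -0.954  0.   ]
 [ 0.    -0.    -1.   ]]
```

Pentagon fit puts the axis at (557.3, 4.3) and the swab bearing at 28.2°. The front bearing is about 171.3° and the handle yaw about −7.5°. So one grasp covers the whole turn, +143° counter-clockwise, with q6 going from about 98° to −45°. Now raise and approach.

```bash
python3 -m inch '[{"tz":-0.04},{"tx":0.02,"ty":-0.016,"tz":-0.08},{"tx":0.05,"ty":-0.041,"tz":-0.09},{"tx":0.085,"ty":-0.07,"tz":-0.09},{"tx":0.12,"ty":-0.098,"tz":-0.09}]' 
python3 -m inch '[{"tx":0.035,"ty":-0.029},{"tx":0.07,"ty":-0.057},{"tx":0.105,"ty":-0.086},{"tx":0.14,"ty":-0.115},{"tx":0.175,"ty":-0.143}]'
python3 -m inch '[{"tx":0.035,"ty":-0.029},{"tx":0.07,"ty":-0.057},{"tx":0.105,"ty":-0.086},{"tx":0.14,"ty":-0.115},{"tx":0.175,"ty":-0.143}]'
python3 - <<'E'
from h import *
o=ctrl.get_obs(); print(o['time_s'],o['position'],o['q']);M=R.from_rotvec(o['eef_rot']).as_matrix();print(M.round(3))
print(M.T@(np.array([557.3,4.3,221])-o['position']), np.degrees(np.arctan2(M[1,0],M[0,0])))
E
```

```text
1.6 [ 180.07371033 -572.32691973  231.29268763] [-1.35141887e+00  1.30396048e-01  1.48820344e+00  1.90834068e-05
  1.52304562e+00 -8.54200701e-02]
[[ 0.954  0.3    0.   ]
 [ 0.3   -0.954  0.   ]
 [ 0.    -0.    -1.   ]]
[ 532.88419579 -436.84321903   10.3273165 ] 17.46355944711197$[0]: bad value
$[0]: bad value
$[0]: bad value
```

```bash
python3 -m inch '[{"tx":0.0,"ty":0.0,"tz":-0.04,"yaw":0.0,"fingers":0.085},{"tx":0.02,"ty":-0.016,"tz":-0.08,"yaw":0.0,"fingers":0.085},{"tx":0.05,"ty":-0.041,"tz":-0.09,"yaw":0.0,"fingers":0.085},{"tx":0.085,"ty":-0.07,"tz":-0.09,"yaw":0.0,"fingers":0.085},{"tx":0.12,"ty":-0.098,"tz":-0.09,"yaw":0.0,"fingers":0.085}]'
```

```text
time_s: 2.1
position: [265.7, -441.9, 322.2]
eef_rot: [3.104, 0.475, 0.001]
wrist_force: [1.0, 0.0, -0.7]
opening: 84.9
```

```bash
python3 -m inch '[{"tx":0.035,"ty":-0.029,"tz":0.0,"yaw":0.0,"fingers":0.085},{"tx":0.07,"ty":-0.057,"tz":0.0,"yaw":0.0,"fingers":0.085},{"tx":0.105,"ty":-0.086,"tz":0.0,"yaw":0.0,"fingers":0.085},{"tx":0.14,"ty":-0.115,"tz":0.0,"yaw":0.0,"fingers":0.085},{"tx":0.175,"ty":-0.143,"tz":0.0,"yaw":0.0,"fingers":0.085}]'
python3 -m inch '[{"tx":0.035,"ty":-0.029,"tz":0.0,"yaw":0.0,"fingers":0.085},{"tx":0.07,"ty":-0.057,"tz":0.0,"yaw":0.0,"fingers":0.085},{"tx":0.105,"ty":-0.086,"tz":0.0,"yaw":0.0,"fingers":0.085},{"tx":0.14,"ty":-0.115,"tz":0.0,"yaw":0.0,"fingers":0.085},{"tx":0.165,"ty":-0.135,"tz":0.0,"yaw":0.0,"fingers":0.085}]'
python3 - <<'E'
from h import *
o=ctrl.get_obs(); print(o['time_s'],o['position'],o['q']);M=R.from_rotvec(o['eef_rot']).as_matrix();print(M.round(3))
print(M.T@(np.array([557.3,4.3,221])-o['position']), np.degrees(np.arctan2(M[1,0],M[0,0])))
E
```

```text
time_s: 2.6
position: [389.8, -252.3, 321.6]
eef_rot: [3.105, 0.477, 0.001]
wrist_force: [0.7, -0.7, 0.3]
opening: 85.4
time_s: 3.1
position: [507.1, -73.0, 321.4]
eef_rot: [-3.105, -0.479, -0.001]
wrist_force: [-0.5, -0.7, -0.3]
opening: 85.4
3.1 [507.06094334 -72.98156473 321.42054413] [-2.43441488e-01 -1.28502068e-01  1.58473662e+00  5.36338938e-04
  1.68484475e+00  1.02099520e+00]
[[ 0.953  0.302  0.001]
 [ 0.302 -0.953  0.   ]
 [ 0.001 -0.    -1.   ]]
[ 71.13879021 -58.50853142 100.48240156] 17.556615602777235
```

```bash
python3 -m inch '[{"tx":0.03,"ty":-0.024,"tz":0.0,"yaw":0.14,"fingers":0.085},{"tx":0.055,"ty":-0.045,"tz":0.0,"yaw":0.28,"fingers":0.085},{"tx":0.071,"ty":-0.0585,"tz":0.0,"yaw":0.41,"fingers":0.085},{"tx":0.071,"ty":-0.0585,"tz":0.0,"yaw":0.437,"fingers":0.085},{"tx":0.071,"ty":-0.0585,"tz":0.0,"yaw":0.437,"fingers":0.085}]'
python3 - <<'E'
from h import *
o=ctrl.get_obs(); print(o['time_s'],o['position'],o['q']);M=R.from_rotvec(o['eef_rot']).as_matrix()
print(M.T@(np.array([557.3,4.3,221])-o['position']), np.degrees(np.arctan2(M[1,0],M[0,0])))
c=ctrl.calibration('wrist')
im,d=save('wrist','w1.png'); save('scene','sc2.png')
v,u=np.mgrid[:420,:560]
P=np.dstack([(u-c['cx'])/c['fx']*d,(v-c['cy'])/c['fy']*d,d,np.ones_like(d)])@c['hand_eye'].T
T=P[...,:3]; W=T@M.T+o['position']; W[d==0]=np.nan
for lo in (215,240):
    m=(np.hypot(W[...,0]-557,W[...,1]-4)<75)&(W[...,2]>lo)&(W[...,2]<256)
    p=W[m]; print(len(p)); 
    if len(p)>10: print(cv2.minAreaRect(p[:,:2].astype(np.float32)),p[:,2].max())
E
```

```text
time_s: 3.6
position: [556.1, 1.7, 321.1]
eef_rot: [3.135, -0.204, -0.001]
wrist_force: [-0.4, -0.3, -0.7]
opening: 84.8
3.6 [556.11175786   1.65783236 321.09403165] [-8.89975052e-02 -7.73548820e-03  1.47000198e+00 -3.34991345e-04
  1.67986809e+00  1.61175901e+00]
[  0.88854289  -2.80943312 100.09258573] -7.4482597157312815
3466
((557.3677368164062, 3.256988525390625), (18.041093826293945, 93.33651733398438), 82.56124877929688) 247.85477158929285
3361
((557.30615234375, 3.268749237060547), (18.033714294433594, 93.21147155761719), 82.56124877929688) 247.85477158929285
```

View pics/w1.png

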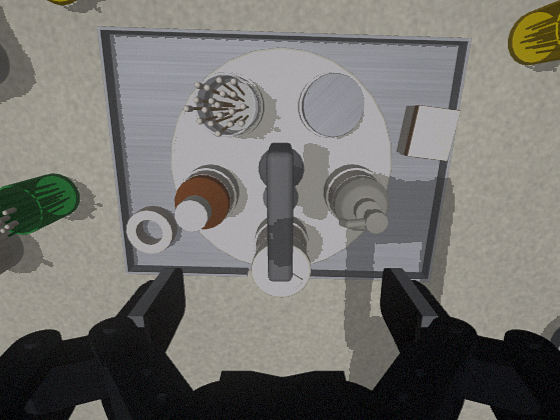

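View pics/sc2.png

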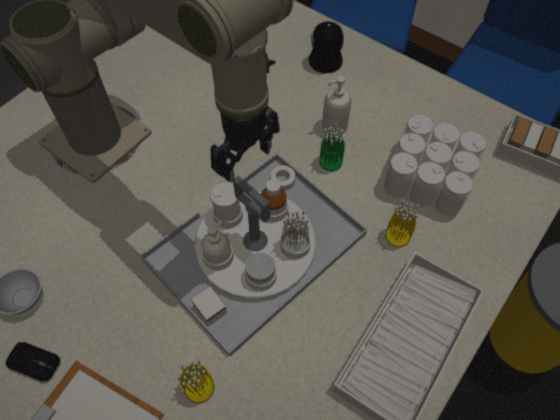

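The wrist view shows the handle between the open fingers at columns 265–295, in line with the tool (measured centre (557.4, 3.3), yaw −7.4°). Descend.

```bash
python3 -m inch '[{"tx":0.001,"ty":-0.001,"tz":0.025,"yaw":0.0,"fingers":0.085},{"tx":0.001,"ty":-0.001,"tz":0.05,"yaw":0.0,"fingers":0.085},{"tx":0.001,"ty":-0.001,"tz":0.075,"yaw":0.0,"fingers":0.085},{"tx":0.001,"ty":-0.001,"tz":0.1,"yaw":0.0,"fingers":0.085},{"tx":0.001,"ty":-0.001,"tz":0.1,"yaw":0.0,"fingers":0.085}]'
python3 - <<'E'
from h import *
o=ctrl.get_obs(); print(o['time_s'],o['position'],o['q']);M=R.from_rotvec(o['eef_rot']).as_matrix()
print(M.T@(np.array([557.4,3.5,221])-o['position']), np.degrees(np.arctan2(M[1,0],M[0,0])))
E
```

```text
time_s: 4.2
position: [554.7, 1.5, 217.3]
eef_rot: [-3.135, 0.208, 0.011]
wrist_force: [0.5, 0.7, -0.5]
opening: 85.0
4.2 [554.66421553   1.47447853 217.27168215] [-8.96800619e-02  2.15031031e-02  1.62823875e+00 -1.53289769e-04
  1.49857062e+00  1.61336317e+00]
[ 2.41976952 -2.36691275 -3.74567049] -7.576610811167657
```

```bash
python3 -m inch '[{"tx":0.001,"ty":-0.002,"tz":0.0,"yaw":0.0,"fingers":0.085},{"tx":0.001,"ty":-0.002,"tz":0.0,"yaw":0.0,"fingers":0.085}]'
```

```text
time_s: 4.4
position: [559.6, 3.8, 223.5]
eef_rot: [-3.135, 0.208, -0.005]
wrist_force: [-0.0, 0.3, 0.1]
opening: 85.1
```

```bash
python3 -m inch '[{"tx":0.0,"ty":0.0,"tz":0.0,"yaw":0.0,"fingers":0.06},{"tx":0.0,"ty":0.0,"tz":0.0,"yaw":0.0,"fingers":0.035},{"tx":0.0,"ty":0.0,"tz":0.0,"yaw":0.0,"fingers":0.03},{"tx":0.0,"ty":0.0,"tz":0.0,"yaw":0.0,"fingers":0.03}]' 30
python3 - <<'E'
from h import *
o=ctrl.get_obs(); print(o['time_s'],o['position'],o['wrist_force'],o['opening']);M=R.from_rotvec(o['eef_rot']).as_matrix()
print(M.T@(np.array([557.4,3.5,221])-o['position']), np.degrees(np.arctan2(M[1,0],M[0,0])))
E
```

```text
time_s: 4.8
position: [558.7, 4.2, 221.6]
eef_rot: [3.135, -0.207, 0.001]
wrist_force: [0.3, 0.1, 0.5]
opening: 30.2
4.8 [558.72938398   4.21451123 221.60841988] [0.29290578 0.0766165  0.48541114] 30.176202737577484
[-1.22402269  0.88331694  0.60785068] -7.565568978659011
```

```bash
python3 -m inch '[{"tx":-0.001,"ty":0.0005,"tz":0.0,"yaw":0.0,"fingers":0.024},{"tx":-0.001,"ty":0.0005,"tz":0.0,"yaw":0.0,"fingers":0.01},{"tx":-0.001,"ty":0.0005,"tz":0.0,"yaw":0.0,"fingers":0.0},{"tx":-0.001,"ty":0.0005,"tz":0.0,"yaw":0.0,"fingers":0.0},{"tx":-0.001,"ty":0.0005,"tz":0.0,"yaw":0.0,"fingers":0.0}]' 40
python3 - <<'E'
from h import *
o=ctrl.get_obs(); print(o['time_s'],o['position'],o['wrist_force'],o['ft_torque'],o['opening']);M=R.from_rotvec(o['eef_rot']).as_matrix()
print(M.T@(np.array([557.4,3.5,221])-o['position']), np.degrees(np.arctan2(M[1,0],M[0,0])))
save('wrist','w2.png')
E
```

```text
time_s: 5.3
position: [557.3, 3.3, 221.4]
eef_rot: [3.134, -0.208, -0.001]
wrist_force: [-2.4, -4.8, 3.0]
opening: 17.1
5.3 [557.33228957   3.3300283  221.4175958 ] [-2.43301275 -4.82550426  3.02664113] [-0.67401428  0.55022867 -0.03329612] 17.12523219655898
[ 0.04478664 -0.17776602  0.41743829] -7.594552263661646
```

View pics/w2.png

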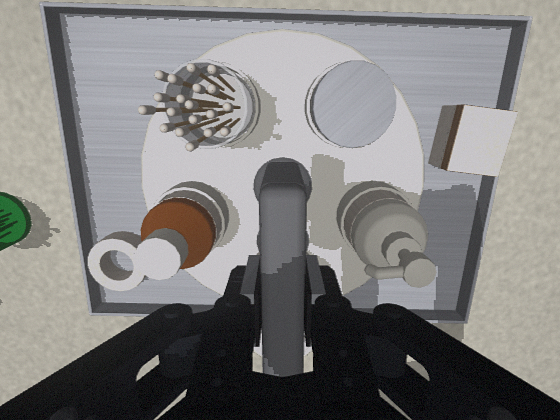

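The handle is gripped, with the bar in the pads at (285,270) and opening 17 mm. Start turning gently.

```bash
python3 -m inch '[{"tx":0.0,"ty":0.0,"tz":0.0,"yaw":-0.01,"fingers":0.0},{"tx":0.0,"ty":0.0,"tz":0.0,"yaw":-0.03,"fingers":0.0},{"tx":0.0,"ty":0.0,"tz":0.0,"yaw":-0.06,"fingers":0.0},{"tx":0.0,"ty":0.0,"tz":0.0,"yaw":-0.1,"fingers":0.0},{"tx":0.0,"ty":0.0,"tz":0.0,"yaw":-0.15,"fingers":0.0}]' 60
python3 -m inch '[{"tx":0.0,"ty":0.0,"tz":0.0,"yaw":-0.06,"fingers":0.0},{"tx":0.0,"ty":0.0,"tz":0.0,"yaw":-0.12,"fingers":0.0},{"tx":0.0,"ty":0.0,"tz":0.0,"yaw":-0.18,"fingers":0.0},{"tx":0.0,"ty":0.0,"tz":0.0,"yaw":-0.24,"fingers":0.0},{"tx":0.0,"ty":0.0,"tz":0.0,"yaw":-0.3,"fingers":0.0}]'
python3 - <<'E'
from h import *
o=ctrl.get_obs(); print(o['time_s'],o['position'],o['wrist_force'],o['ft_torque'],o['opening']);M=R.from_rotvec(o['eef_rot']).as_matrix()
print(np.degrees(np.arctan2(M[1,0],M[0,0])))
save('wrist','w3.png')
E
```

```text
time_s: 5.85
position: [557.3, 3.4, 221.5]
eef_rot: [3.141, 0.03, -0.001]
wrist_force: [-4.2, -3.1, 2.0]
opening: 16.7
time_s: 6.35
position: [557.3, 3.6, 221.5]
eef_rot: [3.101, 0.501, -0.001]
wrist_force: [-3.6, -3.0, 3.7]
opening: 16.9
6.35 [557.31546872   3.58192392 221.49687781] [-3.5761498  -3.03472492  3.65724515] [-0.51493723  0.60198683 -0.09550122] 16.867925702200537
18.339204607009066
```

View pics/w3.png

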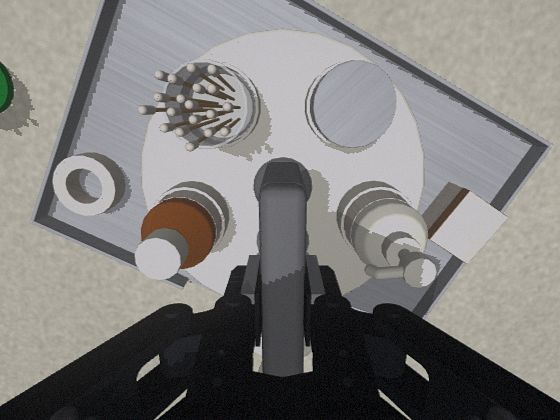

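The carousel follows the gripper rigidly, and the jars look identical in the wrist frame. Continue.

```bash
python3 -m inch '[{"tx":0.0,"ty":0.0,"tz":0.0,"yaw":-0.06,"fingers":0.0},{"tx":0.0,"ty":0.0,"tz":0.0,"yaw":-0.12,"fingers":0.0},{"tx":0.0,"ty":0.0,"tz":0.0,"yaw":-0.18,"fingers":0.0},{"tx":0.0,"ty":0.0,"tz":0.0,"yaw":-0.24,"fingers":0.0},{"tx":0.0,"ty":0.0,"tz":0.0,"yaw":-0.3,"fingers":0.0}]'
python3 -m inch '[{"tx":0.0,"ty":0.0,"tz":0.0,"yaw":-0.06,"fingers":0.0},{"tx":0.0,"ty":0.0,"tz":0.0,"yaw":-0.12,"fingers":0.0},{"tx":0.0,"ty":0.0,"tz":0.0,"yaw":-0.18,"fingers":0.0},{"tx":0.0,"ty":0.0,"tz":0.0,"yaw":-0.24,"fingers":0.0},{"tx":0.0,"ty":0.0,"tz":0.0,"yaw":-0.3,"fingers":0.0}]'
python3 -m inch '[{"tx":0.0,"ty":0.0,"tz":0.0,"yaw":-0.06,"fingers":0.0},{"tx":0.0,"ty":0.0,"tz":0.0,"yaw":-0.12,"fingers":0.0},{"tx":0.0,"ty":0.0,"tz":0.0,"yaw":-0.18,"fingers":0.0},{"tx":0.0,"ty":0.0,"tz":0.0,"yaw":-0.24,"fingers":0.0},{"tx":0.0,"ty":0.0,"tz":0.0,"yaw":-0.3,"fingers":0.0}]'
python3 - <<'E'
from h import *
o=ctrl.get_obs(); print(o['time_s'],o['position'],o['q'],o['wrist_force'],o['ft_torque'],o['opening']);M=R.from_rotvec(o['eef_rot']).as_matrix()
print(np.degrees(np.arctan2(M[1,0],M[0,0])))
E
```

```text
time_s: 6.9
position: [557.2, 3.7, 221.5]
eef_rot: [-2.992, -0.958, 0.001]
wrist_force: [-4.3, -1.8, 4.9]
opening: 17.0
time_s: 7.4
position: [557.1, 3.9, 221.5]
eef_rot: [-2.815, -1.394, 0.001]
wrist_force: [-5.0, -1.6, 3.5]
opening: 16.8
time_s: 7.9
position: [557.0, 3.9, 221.5]
eef_rot: [-2.575, -1.799, 0.001]
wrist_force: [-6.3, -1.8, 4.7]
opening: 17.2
7.9 [556.97322651   3.93434389 221.47464151] [-8.50230494e-02  2.02116216e-02  1.62185321e+00  5.12765356e-05
  1.50073721e+00  2.66016196e-01] [-6.26209305 -1.84604351  4.70625331] [-0.28135518  0.9090076   0.04608868] 17.179396224878385
69.88673442613336
```

Remaining ≈ 65.6° (1.145 rad); do 0.9, then slow.

```bash
python3 -m inch '[{"tx":0.0,"ty":0.0,"tz":0.0,"yaw":-0.06,"fingers":0.0},{"tx":0.0,"ty":0.0,"tz":0.0,"yaw":-0.12,"fingers":0.0},{"tx":0.0,"ty":0.0,"tz":0.0,"yaw":-0.18,"fingers":0.0},{"tx":0.0,"ty":0.0,"tz":0.0,"yaw":-0.24,"fingers":0.0},{"tx":0.0,"ty":0.0,"tz":0.0,"yaw":-0.3,"fingers":0.0}]'
python3 -m inch '[{"tx":0.0,"ty":0.0,"tz":0.0,"yaw":-0.06,"fingers":0.0},{"tx":0.0,"ty":0.0,"tz":0.0,"yaw":-0.12,"fingers":0.0},{"tx":0.0,"ty":0.0,"tz":0.0,"yaw":-0.18,"fingers":0.0},{"tx":0.0,"ty":0.0,"tz":0.0,"yaw":-0.24,"fingers":0.0},{"tx":0.0,"ty":0.0,"tz":0.0,"yaw":-0.3,"fingers":0.0}]'
python3 -m inch '[{"tx":0.0,"ty":0.0,"tz":0.0,"yaw":-0.06,"fingers":0.0},{"tx":0.0,"ty":0.0,"tz":0.0,"yaw":-0.12,"fingers":0.0},{"tx":0.0,"ty":0.0,"tz":0.0,"yaw":-0.18,"fingers":0.0},{"tx":0.0,"ty":0.0,"tz":0.0,"yaw":-0.24,"fingers":0.0},{"tx":0.0,"ty":0.0,"tz":0.0,"yaw":-0.3,"fingers":0.0}]'
python3 -m inch '[{"tx":0.0,"ty":0.0,"tz":0.0,"yaw":-0.05,"fingers":0.0},{"tx":0.0,"ty":0.0,"tz":0.0,"yaw":-0.09,"fingers":0.0},{"tx":0.0,"ty":0.0,"tz":0.0,"yaw":-0.12,"fingers":0.0},{"tx":0.0,"ty":0.0,"tz":0.0,"yaw":-0.14,"fingers":0.0},{"tx":0.0,"ty":0.0,"tz":0.0,"yaw":-0.15,"fingers":0.0}]'
cat > m.py <<'E'
from h import *
import sys
o=ctrl.get_obs(); print(o['time_s'],o['position'],o['q'],o['wrist_force'],o['ft_torque'],o['opening']);M=R.from_rotvec(o['eef_rot']).as_matrix()
print(np.degrees(np.arctan2(M[1,0],M[0,0])))
n=sys.argv[1]
for cam in ('top','scene','wrist'):
    save(cam,cam+n+'.png')
    for k in ['handle_grip','carousel_base','tray_notch','tray_front','jar_swabs','jar_tub','jar_squat','jar_pump','jar_amber']:
        r=[x for x in ctrl.tip_of(k,cam) if abs(x['location'][0]-555)<180 and abs(x['location'][1])<115]
        if r:
            l=r[0]['location']; dx=l[0]-557.2;dy=l[1]-4.; print(cam,k,np.round(l,1),round(r[0]['p'],2),'bearing %.1f r %.1f'%(np.degrees(np.arctan2(dy,dx)),np.hypot(dx,dy)))
E
python3 m.py 4
```

```text
time_s: 8.4
position: [556.8, 4.0, 221.5]
eef_rot: [-2.276, -2.163, 0.002]
wrist_force: [-7.9, -1.0, 5.7]
opening: 17.2
time_s: 8.9
position: [556.6, 3.9, 221.5]
eef_rot: [-1.927, -2.479, 0.002]
wrist_force: [-9.1, -1.6, 5.5]
opening: 17.0
time_s: 9.4
position: [556.5, 3.9, 221.5]
eef_rot: [-1.535, -2.739, 0.002]
wrist_force: [-9.4, -1.7, 6.1]
opening: 17.0
time_s: 9.9
position: [556.4, 3.8, 221.5]
eef_rot: [-1.328, -2.845, 0.002]
wrist_force: [-9.9, -2.3, 6.8]
opening: 17.1
9.9 [556.42150014   3.80915223 221.47152203] [-8.51563685e-02  1.99469823e-02  1.62212863e+00 -2.17243073e-04
  1.50195221e+00 -7.82334498e-01] [-9.9442616  -2.26880196  6.80066494] [-0.38382834  1.40761467 -0.02600723] 17.054405896176398
129.9461515604647
top handle_grip [556.4   3.8 241.9] 0.59 bearing -166.0 r 0.8
top carousel_base [552.2   7.1   2.1] 0.71 bearing 148.2 r 5.9
top jar_swabs [464.5  26.6  35.2] 0.62 bearing 166.3 r 95.4
top jar_tub [618.1 -67.3  35. ] 0.47 bearing -49.5 r 93.8
top jar_squat [551.   99.3  31.9] 0.68 bearing 93.7 r 95.5
top jar_amber [506.3 -75.2  35.6] 0.52 bearing -122.7 r 94.1
scene carousel_base [555.9   7.8   1.9] 0.9 bearing 108.9 r 4.0
scene tray_notch [396.7  29.9   3.4] 0.9 bearing 170.8 r 162.6
scene tray_front [558.5   1.2 242.9] 0.29 bearing -65.1 r 3.1
scene jar_swabs [466.   28.4  31.8] 0.57 bearing 165.0 r 94.4
scene jar_tub [617.2 -66.7  31.8] 0.64 bearing -49.7 r 92.7
scene jar_squat [546.2  98.8  33.2] 0.84 bearing 96.6 r 95.4
scene jar_pump [644.2  38.5  33.5] 0.68 bearing 21.6 r 93.6
scene jar_amber [512.  -79.6  35.2] 0.63 bearing -118.4 r 95.0
wrist tray_notch [398.8  27.    4.4] 0.66 bearing 171.7 r 160.1
wrist jar_swabs [472.3  21.6  33. ] 0.88 bearing 168.3 r 86.7
wrist jar_squat [551.1  96.3  35.9] 0.96 bearing 93.8 r 92.5
wrist jar_pump [645.7  43.6  36.5] 0.69 bearing 24.1 r 97.0
wrist jar_amber [504.4 -82.4  32.7] 0.7 bearing -121.4 r 101.3
```

View pics/wrist4.png

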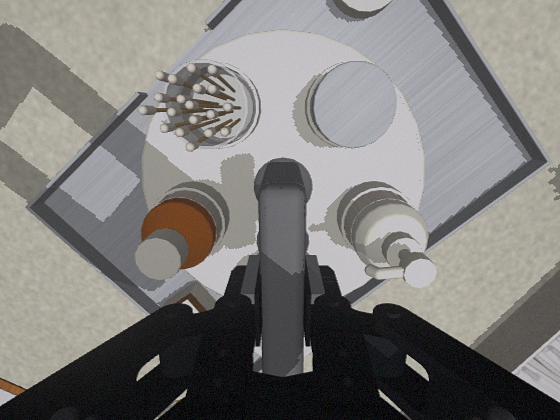

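View pics/scene4.png

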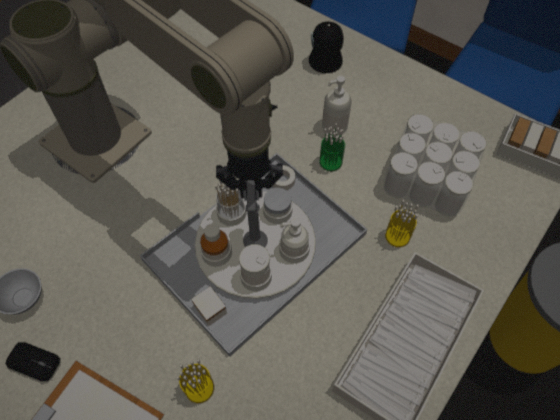

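View pics/top4.png

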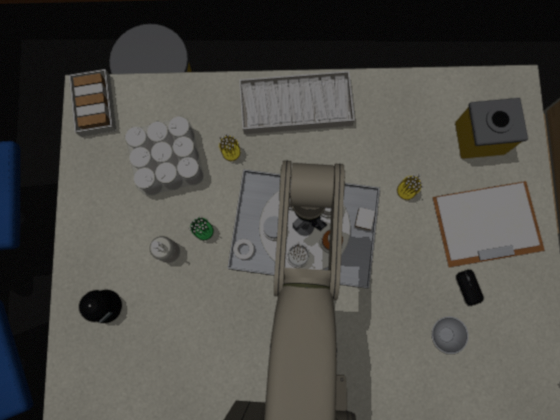

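The wrist view shows swabs at (205,100) and the notch gap in the rim from about (146,95) to (208,27). The swab jar bearing is about 166°. I'll zoom on the notch to get its bearing directly.

```bash
python3 - <<'E'
import cv2
im=cv2.imread('pics/wrist4.png'); cv2.imwrite('pics/z.png',cv2.resize(im[0:150,100:280],None,fx=4,fy=4,interpolation=cv2.INTER_CUBIC))
E
```

```text
(no output)
```

View pics/z.png

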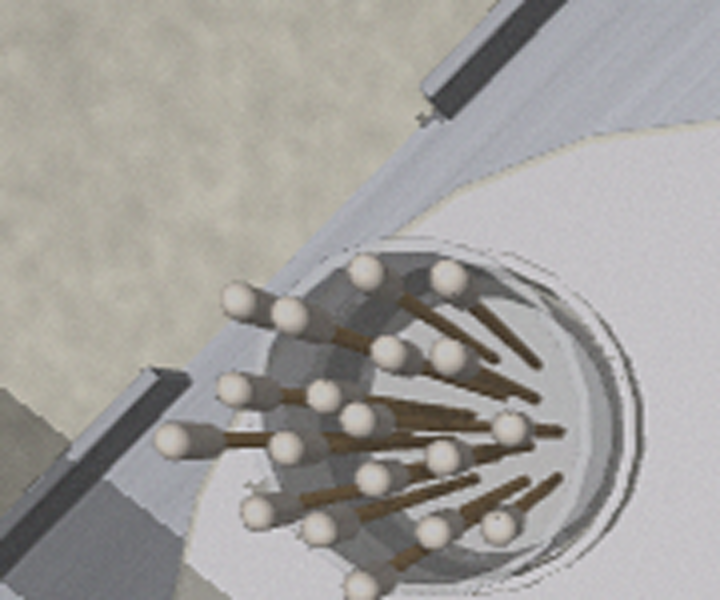

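```bash
python3 - <<'E'
from h import *
o=ctrl.get_obs();M=R.from_rotvec(o['eef_rot']).as_matrix();c=ctrl.calibration('wrist');H=c['hand_eye']
def dep(u,v,z):
    r=M@H[:3,:3]@np.array([(u-c['cx'])/c['fx'],(v-c['cy'])/c['fy'],1]); p=M@H[:3,3]+o['position']
    return p+r*(z-p[2])/r[2]
for z,L,Rr in((26,(138,92),(205.3,23.8)),(26,(147.5,94.5),(210.2,29.5))):
    a=dep(*L,z);b=dep(*Rr,z);m=(a+b)/2;e=a-b
    print(a,b,np.linalg.norm(e),m,'edge yaw',np.degrees(np.arctan2(e[1],e[0])),'normal yaw',np.degrees(np.arctan2(e[1],e[0]))-90, 'bearing',np.degrees(np.arctan2(m[1]-3.8,m[0]-556.6)))
a=dep(*((205.3,23.8)),26);b=dep(333,-100,26)
# handle yaw from wrist pixels: depth based
o=ctrl.get_obs();im,d=ctrl.get_image('wrist')
v,u=np.mgrid[:420,:560]
W=(np.dstack([(u-c['cx'])/c['fx']*d,(v-c['cy'])/c['fy']*d,d,np.ones_like(d)])@H.T)[...,:3]@M.T+o['position'];W[d==0]=np.nan
# tray front rim edges: points z 20..30 near front
t=np.radians(171.2);n=np.array([np.cos(t),np.sin(t)])
s=(W[...,:2]-[556.6,3.8])@n
m=(W[...,2]>23)&(W[...,2]<29)&(s>145)&(s<175); p=W[m][:,:2]; print(len(p))
q=cv2.fitLine(p.astype(np.float32),cv2.DIST_HUBER,0,.01,.01).ravel(); print(q,np.degrees(np.arctan2(q[1],q[0])), 'dist',(p-[556.6,3.8]).dot(n).mean())
tt=(p-[556.6,3.8])@np.array([-n[1],n[0]]); print(np.sort(tt)[::200], )
neg=tt[tt<0];pos=tt[tt>0]; print('notch span',neg.max(),pos.min())
E
```

```text
[394.38366743 -15.25425567  26.        ] [409.15367568  72.26177206  26.        ] 88.75363797101667 [401.76867155  28.5037582   26.        ] edge yaw -99.57949143002371 normal yaw -189.57949143002372 bearing 170.93471290018883
[402.51681814 -11.375941    26.        ] [415.25162334  71.37094216  26.        ] 83.72109612200697 [408.88422074  29.99750058  26.        ] edge yaw -98.74921657058111 normal yaw -188.7492165705811 bearing 169.9431224377807
899
[ 1.5686588e-01  9.8761994e-01  3.8655817e+02 -6.5120163e+01] 80.97497 dist 157.3336150427317
[-75.56169785  53.08564848  98.70502678 148.75432559 202.21510948]
notch span -45.90986554680916 44.089392572050215
```

Front bearing is 171.0° from the wrist depth (rim line 80.97°, notch span −45.9 to 44.1). The tool should end at about 135.1°, so turn 0.09 rad more.

```bash
python3 -m inch '[{"tx":0.0,"ty":0.0,"tz":0.0,"yaw":-0.02,"fingers":0.0},{"tx":0.0,"ty":0.0,"tz":0.0,"yaw":-0.05,"fingers":0.0},{"tx":0.0,"ty":0.0,"tz":0.0,"yaw":-0.08,"fingers":0.0},{"tx":0.0,"ty":0.0,"tz":0.0,"yaw":-0.09,"fingers":0.0},{"tx":0.0,"ty":0.0,"tz":0.0,"yaw":-0.09,"fingers":0.0}]'
python3 m.py 5
python3 - <<'E'
from h import *
from scipy.optimize import least_squares
o=ctrl.get_obs();M=R.from_rotvec(o['eef_rot']).as_matrix();c=ctrl.calibration('wrist');H=c['hand_eye']
im,d=ctrl.get_image('wrist')
v,u=np.mgrid[:420,:560]
W=(np.dstack([(u-c['cx'])/c['fx']*d,(v-c['cy'])/c['fy']*d,d,np.ones_like(d)])@H.T)[...,:3]@M.T+o['position'];W[d==0]=np.nan
ax=np.array([557.2,3.8])
m=(W[...,2]>58)&(W[...,2]<64.5)&(np.hypot(*(W[...,:2]-ax).transpose(2,0,1))<140)
p=W[m][:,:2]
# pocket rims: 62 mm above desk; rings fitted near each expected pocket
b=np.degrees(np.arctan2(M[1,0],M[0,0]))
for k in range(5):
    e=ax+95*np.array([np.cos(np.radians(b+36+72*k)),np.sin(np.radians(b+36+72*k))])
    r=np.hypot(*(p-e).T); q=p[(r>29)&(r<39)]
    if len(q)<30: print(k,len(q));continue
    f=least_squares(lambda x:np.hypot(q[:,0]-x[0],q[:,1]-x[1])-x[2],[*e,33.5],loss='soft_l1')
    w=f.x[:2]-ax; print(k,len(q),f.x,'bearing',np.degrees(np.arctan2(w[1],w[0])),np.hypot(*w))
E
```

```text
time_s: 11.95
position: [556.4, 3.8, 221.4]
eef_rot: [-1.199, -2.901, 0.002]
wrist_force: [-9.8, -2.2, 6.5]
opening: 16.7
11.95 [556.37427475   3.81515276 221.44913659] [-8.51184309e-02  1.99634072e-02  1.62215309e+00 -2.69604117e-04
  1.50204171e+00 -8.71965365e-01] [-9.80979816 -2.18356216  6.54688308] [-0.34572429  1.48063081  0.03658194] 16.73375041081055
135.0839941811964
top handle_grip [562.7   3.1 241.5] 0.7 bearing -9.3 r 5.6
top carousel_base [555.5   9.    1.6] 0.74 bearing 108.8 r 5.3
top jar_swabs [458.8  18.6  34.7] 0.96 bearing 171.6 r 99.5
top jar_tub [622.1 -61.4  38.4] 0.54 bearing -45.2 r 92.1
top jar_squat [545.2  96.1  30.4] 0.76 bearing 97.4 r 92.9
top jar_amber [514.9 -80.9  30.8] 0.45 bearing -116.5 r 94.9
scene handle_grip [557.9   1.2 242.6] 0.69 bearing -76.0 r 2.9
scene carousel_base [555.9   7.2   3.1] 0.88 bearing 112.1 r 3.5
scene tray_notch [398.   29.8   5.8] 0.78 bearing 170.8 r 161.3
scene tray_front [462.8  17.6  30.8] 0.33 bearing 171.8 r 95.4
scene jar_swabs [462.5  19.   32.1] 0.95 bearing 171.0 r 95.9
scene jar_tub [624.7 -65.1  30.1] 0.74 bear
[... 246 characters left out ...]
aring -134.1 r 4.7
wrist tray_notch [400.   32.2   3.3] 0.69 bearing 169.8 r 159.7
wrist tray_front [398.4  30.6   4.5] 0.25 bearing 170.5 r 161.0
wrist jar_squat [539.4  99.5  35.3] 0.97 bearing 100.6 r 97.1
wrist jar_pump [643.4  48.7  37.1] 0.66 bearing 27.4 r 97.1
wrist jar_amber [512.7 -82.   35.4] 0.56 bearing -117.4 r 96.8
0 452 [462.74178507  17.77918782  34.2239854 ] bearing 171.58170987619235 95.48702560655977
1 567 [514.13932384 -82.0094669   34.03449314] bearing -116.64829012805549 96.00774156246355
2 0
3 566 [642.25758692  46.81621884  34.0093329 ] bearing 26.82711695502585 95.3162534731257
4 384 [542.33248628  97.78373839  34.46645418] bearing 98.98926619163755 95.1524358370757
```

View pics/wrist5.png

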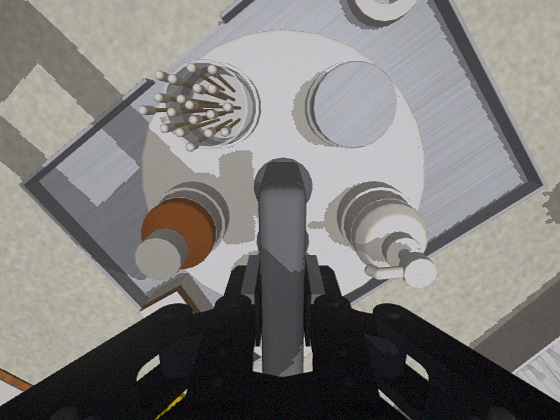

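View pics/scene5.png

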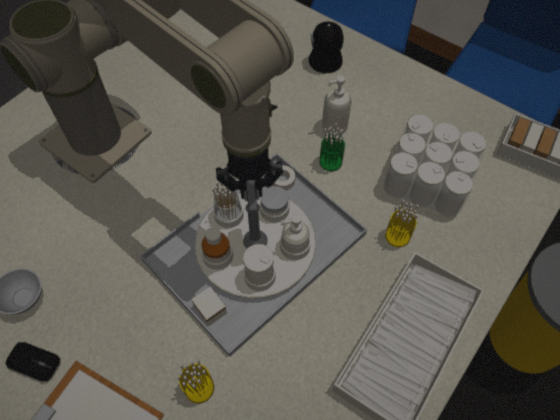

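The wrist picture shows the swab jar at (205,105) in front of the notch gap. The pocket-rim fits give a bearing of about 171.2°, against 171.0° for the front. Everything is upright and at rest, so I hand it in while gripping.

```bash
python3 - <<'E'
from h import *
o=ctrl.get_obs(); print(o['time_s'],o['opening'],np.abs(o['qvel']).max(),o['wrist_force']); print(ctrl.finish_job())
E
```

```text
13.5 16.73389076497019 0.0016302410995610766 [-9.74209353 -3.38538219  7.31713408]
the job is handed in; nothing more can be done
None
```

I gripped the carry handle from above and turned the carousel about 143° counter-clockwise in one grasp, until the swab jar stood at the finger notch. I handed the job in at 13.5 s, still gripping the handle at 60 N.

**Alignment:** The pocket-rim fit puts the swab pocket at about 171.2°, against 171.0° for the notch. The networks put the jar itself at 171.0° (scene camera) and 171.6° (top camera).

**At hand-in:** The arm was still, with the fingers 16.7 mm open on the bar and a steady wrist force of about 13 N. In the last pictures the containers stood upright in their pockets, and I saw nothing else on the tray or desk moved.

**Checks that missed or disagreed:**
- The last wrist picture gave no detection of the swab jar, and the wrist network put the notch about 1° lower than the depth measurement.
- The tub's pocket rim was hidden from the wrist camera, so the fit used four of the five pockets.
- My first three move calls were refused for missing keys and moved nothing.

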